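Clear the knife, close the paint tin and put it away

TASK

The open paint tin has to be closed and put away: first clear the palette knife off it and lay it flat in the metal tool tray, then put the lid that fits on the tin and press it down until it is fully home. Then stand the closed tin upright in the empty bay of the wooden stock tray. Keep the tin upright all the time, and leave the other tin, the large lid, the cups and the jar where they are.

Things in the scene. Friction and masses are not known exactly. Their poses are not given: they have to be found in the camera images.
- tin: Open round steel paint tin with a paper band, outside diameter 64 mm, height 78 mm, 0.32 kg, standing on the table. Origin: centre of its underside, z up. Its mouth is 53 mm wide, the rim around it 5.5 mm broad. Even when home the lid comes off if pulled up: carry the tin by its wall.
- tin_mouth (a point): Centre of the tin's mouth, level with its rim, 78 mm above its underside. A stiff rubber seal ring lies 5 mm below the rim; the lid's plug first rests on it and must be pressed 6 mm further down, with about 10 to 15 N.
- knife: Palette knife, 200 mm long, 22 mm wide, lying across the tin's rim. Origin: middle of its length on its flat underside, which is also its centre of mass. The wooden handle, 14 mm thick, runs from the origin 100 mm to -x; the steel blade, 4 mm thick, 100 mm to +x; z up.
- lid: Steel lid that fits the tin (the smaller of the two lids), lying flat on the table, right way up. Flange diameter 59 mm, 6 mm thick, on top of a plug of 49 mm diameter and 11 mm height; 17 mm in all. Origin: centre of the plug's underside, z up; fully home, the flange lies on the tin's rim and the origin is 67 mm above the tin's origin (73 mm when only resting on the seal).
- big_lid: Larger steel lid of another can, flange diameter 84 mm, 17 mm high; leave it alone. Origin: centre of its underside.
- tool_tray: Low open metal tray fixed to the table, 250 mm (x) by 120 mm (y) outside, walls 5 mm thick and 20 mm high, floor 5 mm thick; empty. Origin: centre of its underside.
- stock_tray: Low wooden tray fixed to the table, 118 mm (x) by 226 mm (y), walls 6 mm thick and 20 mm high, floor 6 mm thick, divided in the middle into two bays 106 by 104 mm side by side along y. Origin: centre of its underside.
- bay (a point): Centre of the empty bay's floor (the +y half of the stock tray, 55.5 mm from the tray's middle), axes as the stock tray's.
- full_tin: Closed tin like the other, 64 mm diameter, 84 mm high, standing in the other bay (-y) of the stock tray; leave it alone. Origin: centre of its underside.
- cup_a: Paper mixing cup, 64 mm wide, 65 mm high; leave it alone. Origin: centre of its underside.
- cup_b: White plastic mixing cup, 60 mm wide, 60 mm high; leave it alone. Origin: centre of its underside.
- jar: Glass jar, 68 mm wide, 100 mm high; leave it alone. Origin: centre of its underside.

How it is judged:
By the outcome, as a careful person would: the job done as asked, in the order asked, and still so for the second after the job is handed in, with the robot touching nothing.
It also fails if it takes over 72 s, if anything falls off the work surface, if the arm or the gripper's body presses on something with over 40 N, if the wrist force passes 120 N, or if a joint passes its speed limit or range.

ROBOT

A 6-joint arm with a two-finger parallel gripper is mounted at the origin on the work surface. World frame = base frame: x ahead of the robot, y to its left, z up, the work surface at z = 0. Lengths are in mm, angles in rad, forces in N, time in s.
With the tool pointing down it reaches from about 250 to 775 mm from the base axis. Payload 4 kg.
Tool frame: the origin (TCP) lies between the finger pads; the fingertips stand 17 mm ahead of it and the grasp point (between the pads) lies 2 mm behind it; z points along the fingers, y is the direction in which the jaws open and shut (so a half turn about z gives the same grasp; the last joint's range is limited). The gripper opens to 85 mm and grips with 20 to 120 N. Pads are 22 mm wide; open, the fingers measure 114 mm over their backs; the gripper's body (76 mm by 85 mm) begins 54 mm behind the grasp point. The pads swing forward as they close: fully open they stand 13 mm farther back than shut.
Start: joints at [1.031, 0.087, 1.371, -0, 1.684, -0.103], TCP at [232.683, 498.372, 248.341] pointing down, gripper open.
Joint ranges: [-3.1, 3.1], [-0.76, 2.03], [0.27, 2.55], [-1.08, 4.22], [0.17, 2.65], [-2.57, 2.57]. Speed limits (rad/s): [2.79, 2.79, 3.14, 3.14, 3.14, 3.14].

INTERFACE

Orientations are given as a unit quaternion [x, y, z, w].
In Python, from cell import move_ptp, move_l, goto_joints, gripper_open, close, hold, ik, sense, snapshot, MotionError, close_job gives the robot as it stands. The module is installed in compiled form; this text tells all that it offers. Calls block until the motion is done:
- move_ptp(position, orientation): joint-space move of the TCP to a pose.
- move_l(position, feed=150, rot=None): straight line of the TCP; rot=None keeps the orientation; feed is the mean speed in mm/s.
- goto_joints(angles): joint-space move.
- gripper_open() and close(strength=None): open the fingers fully, or close them until they stop; strength is the grip in N (None keeps the last).
- hold(seconds).
- ik(position, orientation): joint angles nearest the present ones, or None.
- sense(): the state.
- snapshot(name): name is "side" or "top"; returns a dict with "img" (480x640x3 uint8, blue, green, red), "vfov" (degrees; the focal length in pixels is half the picture's height over the tangent of half this angle, whatever the lens; pixels are square), "cx", "cy" (the principal point, pixels), "world_to_cam" (4x4, takes a point from world to camera coordinates). Camera axes: x right, y down, z forward; pixel columns grow to the right and rows downward; lengths in mm; the calibration is good to about 2 mm. A picture is of the moment at which its call begins. There is no depth.
A pose or a line that the arm cannot do raises MotionError and nothing moves.
- close_job(): hands the job in, once; it reports no verdict.
The state is a dict: "time_s": time; "q": joint angles; "joint_velocities": joint speeds; "joint_torque": joint torques, N m; "tool_pos": TCP position; "tcp_rot": TCP orientation; "ft_force": force on the tool from outside, world axes, zero at the start; "torque": the same for the moment, N m; "opening": finger opening in mm.
Only numpy, scipy, OpenCV 4.12 (cv2) and the standard library are available. Lean on these libraries where they do the work, as an engineer would, in place of code of your own. Each camera call takes 0.05 s, during which the arm holds its last target. There are 200 camera calls.

## Working session

There is one attempt and no reset: what is moved stays moved. The work goes in short steps, each a Python script; the robot and the scene stay as the last script left them, time stands still between calls to the robot, and variables do not carry over. Pictures are saved under pics/ and viewed, about 8 in all and at most 12, crops included, and the job is handed in when it is done.

```bash
mkdir -p pics; python3 - <<'E'
from cell import *
import cv2,numpy as np,pickle
s={}
for n in("top","side"):
    r=snapshot(n); s[n]=r; cv2.imwrite(f"pics/{n}0.png",r["img"])
    print(n,r["vfov"],r["cx"],r["cy"],np.round(r["world_to_cam"],4).tolist())
pickle.dump(s,open("s0.pkl","wb"))
st=sense();print(st["time_s"],st["tcp_rot"],st["ft_force"],st["opening"])
E
```

```text
top 54.009568044136294 327.480128341563 234.61650850984898 [[0.0187, -0.9997, -0.0142, 1.7691], [-0.9909, -0.0167, -0.1339, 607.1662], [0.1336, 0.0165, -0.9909, 900.3209], [0.0, 0.0, 0.0, 1.0]]
side 53.93886761620354 318.57917997733307 239.40140201608875 [[-0.9981, -0.0582, 0.0186, 593.6321], [-0.0539, 0.6951, -0.7168, 74.8919], [0.0288, -0.7165, -0.697, 1031.0143], [0.0, 0.0, 0.0, 1.0]]
0.1 [ 2.16696688e-01  9.76238436e-01 -9.77569237e-04 -3.24715321e-04] [ 0.01401378  0.57239541 -1.25409781] 85.48587320976755
```

View pics/top0.png

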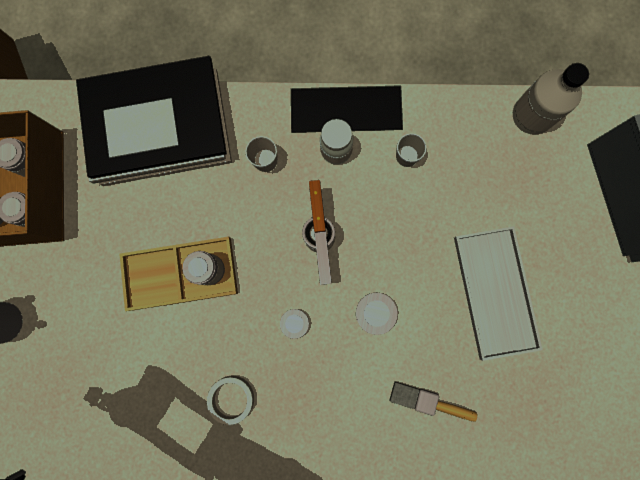

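View pics/side0.png

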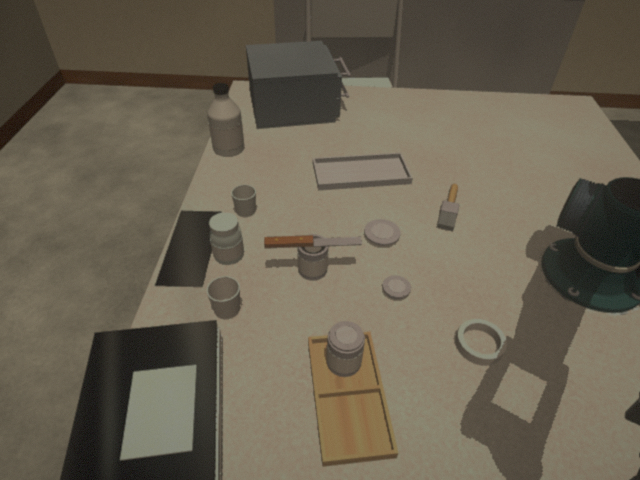

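The top view shows the knife across the tin, with its handle at about (316,190), blade tip (324,283) and tin (318,235). The small lid is at (295,323), the big lid (376,313), the stock tray (180,272) with its left bay empty, and the tool tray (497,294). The side view agrees. I'll enlarge both views next.

```bash
cat > h.py <<'E'
import numpy as np,cv2,pickle
from scipy.optimize import least_squares
def K(r):
    f=r["img"].shape[0]/2/np.tan(np.radians(r["vfov"])/2); return f
def ray(r,uv):
    T=np.array(r["world_to_cam"]);f=K(r)
    d=T[:3,:3].T@np.array([(uv[0]-r["cx"])/f,(uv[1]-r["cy"])/f,1]); return -T[:3,:3].T@T[:3,3],d
def atz(r,uv,z):
    o,d=ray(r,uv); return (o+d*(z-o[2])/d[2])[:2]
def proj(r,p):
    T=np.array(r["world_to_cam"]);c=T[:3,:3]@np.array(p,float)+T[:3,3];f=K(r)
    return np.array([c[0]/c[2]*f+r["cx"],c[1]/c[2]*f+r["cy"]])
def crop(r,x0,y0,x1,y1,s):
    im=cv2.resize(r["img"][y0:y1,x0:x1],None,fx=s,fy=s,interpolation=cv2.INTER_CUBIC)
    im=cv2.convertScaleAbs(im,alpha=1.3)
    for x in range((x0+9)//10*10,x1,10):
        cv2.line(im,(int((x-x0)*s),0),(int((x-x0)*s),6),(0,0,255),1)
        if x%20==0: cv2.putText(im,str(x),(int((x-x0)*s)-10,17),0,.35,(0,0,255))
    for y in range((y0+9)//10*10,y1,10):
        cv2.line(im,(0,int((y-y0)*s)),(6,int((y-y0)*s)),(0,0,255),1)
        if y%20==0: cv2.putText(im,str(y),(8,int((y-y0)*s)+4),0,.35,(0,0,255))
    return im
E
python3 - <<'E'
from h import *
s=pickle.load(open("s0.pkl","rb"))
a=crop(s["top"],270,170,406,346,3.4); b=crop(s["side"],255,220,420,320,3)
cv2.imwrite("pics/c1.png",a)
cv2.imwrite("pics/c2.png",np.vstack([b,crop(s["top"],110,225,275,320,3)]))
# round things via side vs top rough
t,sd=s["top"],s["side"]
for n,uv,z in[("lid",(295,323),17),("big",(376.5,313),17),("tin",(318,235),78)]:print(n,atz(t,uv,z))
for n,uv,z in[("lid",(397,286),17),("big",(382,232),17)]:print(n,atz(sd,uv,z))
print("tool corners top",[atz(t,p,20).round(0) for p in((457,237),(511,230),(538,348),(482,358))])
print("stock corners top",[atz(t,p,20).round(0) for p in((122,255),(231,237),(236,292),(127,309))])
E
```

```text
lid [430.74244352  74.61024875]
big [453.61384602 -88.11134241]
tin [600.9794358   30.13220534]
lid [428.20066455  81.33675677]
big [452.96326283 -79.65002695]
tool corners top [array([ 609., -251.]), array([ 626., -360.]), array([ 392., -405.]), array([ 370., -295.])]
stock corners top [array([561., 432.]), array([602., 210.]), array([490., 195.]), array([452., 414.])]
```

View pics/c1.png

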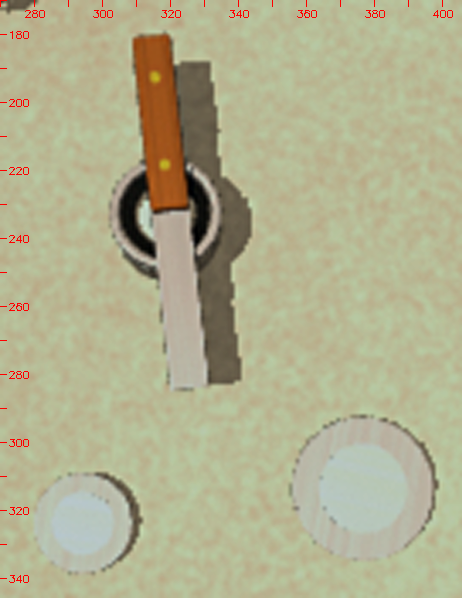

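View pics/c2.png

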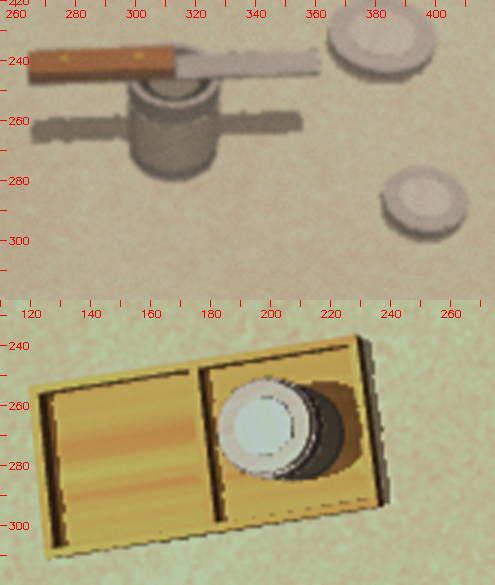

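```bash
cat > fit.py <<'E'
from h import *
s=pickle.load(open("s0.pkl","rb"))
def cn(w,l,z): return [(sx*w/2,sy*l/2,z) for sx,sy in((1,1),(1,-1),(-1,-1),(-1,1))]
# object -> (local points, top px, side px)
O={"tin":([(0,0,78)],[(318.4,232.2)],[(312.8,245.2)]),
"lid":([(0,0,17)],[(294.7,323.8)],[(396.7,286)]),
"big":([(0,0,17)],[(377,313.4)],[(382.5,232)]),
"full":([(0,0,90)],[(198.3,267.3)],[(345.5,337)]),
"stock":(cn(118,226,20)+[(53,0,20),(-53,0,20)],[(120,254.3),(230,236.7),(237.3,293.7),(126.7,311),(177,248),(183,300)],[(322,462),(308,338),(371,334),(396,455),None,None]),
"tool":(cn(250,120,20),[(457,237),(511,230),(538,348),(482,358)],[(313,161),None,(411,182),None][:0]+[(319,187),(313,161),(405,155),(411,182)]),
"knife":([(-100,11,92),(-100,-11,92),(100,11,82),(100,-11,82),(0,11,92),(0,-11,92)],[(309.1,181.5),(319.7,180.3),(320.3,284.4),(330.9,282.9),(315,232.4),(325.6,230.9)],[None]*6)}
init={"tin":(600,30,0),"lid":(430,75,0),"big":(453,-85,0),"full":(530,260,0),"stock":(526,313,.18),"tool":(500,-330,-.19),"knife":(600,30,np.pi)}
def pj(r,p,k):
    u=proj(r,p);c=np.array([r["cx"],r["cy"]]);d=(u-c)/K(r);return c+(u-c)*(1+k*(d@d))
def res(v):
    k=v[:2];off=v[2:6].reshape(2,2);e=list(v[2:6]/1.5)
    for i,(n,(L,A,B)) in enumerate(O.items()):
        x,y,a=v[6+3*i:9+3*i];c_,s_=np.cos(a),np.sin(a)
        if len(L)==1:e.append(a*1e-3)
        for l,ta,sb in zip(L,A,B):
            w=(x+c_*l[0]-s_*l[1],y+s_*l[0]+c_*l[1],l[2])
            for j,(r,o) in enumerate(((s["top"],ta),(s["side"],sb))):
                if o is not None:
                    e+=list((pj(r,(w[0]+off[j,0],w[1]+off[j,1],w[2]),k[j])-np.array(o)))
    return np.array(e)
if __name__=="__main__":
    v0=np.concatenate([[0,0,0,0,0,0]]+[init[n] for n in O])
    f=least_squares(res,v0,loss="soft_l1");print("k",f.x[:2],"off",f.x[2:6].round(1),"cost",f.cost)
    for i,n in enumerate(O):print(n,f.x[6+3*i:9+3*i].round(3))
    print(res(f.x).round(1).tolist())
    np.save("fit.npy",f.x)
E
python3 fit.py
```

```text
k [-0.04262754 -0.03969771] off [-0.  -4.9  0.   4.9] cost 89.97962463872811
tin [606.16   33.687  -0.   ]
lid [428.831  79.062   0.   ]
big [452.221 -84.412   0.   ]
full [534.853 259.166  -0.   ]
stock [5.24564e+02 3.19931e+02 1.67000e-01]
tool [ 4.97917e+02 -3.23019e+02  1.87000e-01]
knife [605.813  31.12    3.085]
[-0.0, -3.3, 0.0, 3.3, -0.0, 0.4, 0.1, -0.2, 0.6, 0.0, 0.6, 0.0, -0.1, 0.9, 0.0, 0.0, 0.2, -0.2, 0.1, -0.0, 0.2, -0.4, 0.4, 0.3, 1.8, -1.1, -0.1, 0.2, -0.3, 0.3, 0.1, 0.1, -0.5, 0.6, -0.4, -1.0, 0.4, -0.5, 1.5, -0.9, -1.1, 0.0, -1.6, -0.5, -2.8, -0.1, -0.7, -1.0, 0.3, -3.0, -0.3, -1.8, 0.2, 1.6, -3.5, -0.9, -2.6, 2.4, 2.2, -2.1, 20.6, -1.0, -1.5, -0.6, 1.4, 0.7, -20.8, 1.3, 10.7, -0.5, -11.5, 0.2]
```

```bash
python3 - <<'E'
t=open("fit.py").read()
t=t.replace("[(309.1,181.5),(319.7,180.3),(320.3,284.4),(330.9,282.9),(315,232.4),(325.6,230.9)]","[(319.7,180.3),(309.1,181.5),(330.9,282.9),(320.3,284.4),(325.6,230.9),(315,232.4)]")
t=t.replace("def pj(r,p,k):\n    u=proj(r,p)","""def pert(r,d):
    T=np.array(r["world_to_cam"]).copy();R=cv2.Rodrigues(d[3:]*1.)[0]
    T[:3,:3]=R@T[:3,:3];T[:3,3]=T[:3,3]+d[:3];return {**r,"world_to_cam":T}
def pj(r,p,k):
    u=proj(r,p)""")
t=t.replace("k=v[:2];off=v[2:6].reshape(2,2);e=list(v[2:6]/1.5)","k=v[:2];D=v[2:14].reshape(2,6);e=list((D/[2,2,2,.003,.003,.003]).ravel());cam=(pert(s['top'],D[0]),pert(s['side'],D[1]))")
t=t.replace('((s["top"],ta),(s["side"],sb))','((cam[0],ta),(cam[1],sb))').replace("(w[0]+off[j,0],w[1]+off[j,1],w[2])","w").replace("6+3*i:9+3*i","14+3*i:17+3*i").replace("[0,0,0,0,0,0]","np.zeros(14)").replace('f.x[2:6].round(1)','f.x[2:14].round(4).tolist()')
open("fit.py","w").write(t)
E
python3 fit.py
```

```text
k [-0.04881621 -0.00680165] off [1.4845, 0.0443, 0.9169, -0.0013, -0.0009, -0.0011, -0.0071, 7.2233, 0.2219, -0.0019, 0.0024, -0.0003] cost 24.505490006378462
tin [606.433  29.326   0.   ]
lid [428.438  75.066   0.   ]
big [451.906 -89.045   0.   ]
full [534.693 255.757  -0.   ]
stock [5.24636e+02 3.16365e+02 1.67000e-01]
tool [ 4.98173e+02 -3.28777e+02  1.87000e-01]
knife [605.901  26.789   3.269]
[0.7, 0.0, 0.5, -0.4, -0.3, -0.4, -0.0, 3.6, 0.1, -0.6, 0.8, -0.1, 0.0, 0.5, 0.0, -0.1, 0.9, 0.0, 0.6, 0.1, -0.2, 1.1, 0.0, 0.3, 0.2, -0.2, 0.5, -0.0, 0.2, -0.3, 0.2, 0.2, 2.1, -0.8, -0.2, 0.3, -0.4, 0.4, 0.2, 0.0, -0.6, 0.6, -0.7, -1.0, 0.7, -0.4, 1.3, -0.7, -1.1, 0.2, -1.5, -0.4, -2.3, -0.3, -0.4, -0.5, 0.5, -3.2, 0.1, -1.1, 0.4, 0.9, -3.6, -0.4, -2.1, 1.8, 1.9, -1.6, 0.4, -0.5, -0.3, -0.5, 0.7, 0.8, -0.2, 0.6, 0.2, -0.0, -0.8, -0.3]
```

```bash
cat > rb.py <<'E'
from cell import *
import numpy as np,cv2
from h import *
def qd(phi):  # tool down, jaw axis at world angle phi (rad); choose the half turn nearest in joint 6
    a=(phi+np.pi/2)/2; return [float(np.cos(a)),float(np.sin(a)),0.,0.]
def best(p,phi):
    q0=np.array(sense()["q"]);c=[]
    for ph in(phi,phi+np.pi,phi-np.pi):
        q=ik(p,qd(ph))
        if q is not None:c.append((np.abs(np.array(q)-q0).max(),ph))
    return qd(min(c)[1])
def go(p,phi): move_ptp([float(x) for x in p],best(p,phi))
def ln(p,feed=150): move_l([float(x) for x in p],feed=feed)
def st(m=""):
    s=sense();print(m,round(s["time_s"],2),np.round(s["tool_pos"],1),"F",np.round(s["ft_force"],1),"open",round(s["opening"],1))
    return s
E
python3 - <<'E'
from rb import *
yaw=3.269; c=np.array([605.9,26.8]); g=c-25*np.array([np.cos(yaw),np.sin(yaw)])
st("start")
go([*g,170],yaw-np.pi/2); st("above")
ln([*g,99],200); st("down")
close(50); st("closed")
ln([*g,200],200); st("lift")
r={n:snapshot(n) for n in("top","side")}
pickle.dump(r,open("s1.pkl","wb"))
for n in r: print(n,proj(r[n],[*g,200-17]).round(1))
a=crop(r["top"],260,140,400,310,3.3);b=crop(r["side"],240,150,390,300,2.2)
im=np.zeros((600,800,3),np.uint8);im[:a.shape[0],:a.shape[1]]=a;im[:b.shape[0],a.shape[1]:a.shape[1]+b.shape[1]]=b[:,:800-a.shape[1]]
cv2.imwrite("pics/k1.png",im)
E
```

```text
start 0.1 [232.5 498.  247.2] F [ 0.   0.6 -1.3] open 85.5
above 2.32 [630.6  31.  170.3] F [-0.5  0.3 -0. ] open 85.2
down 2.83 [630.7  30.6  99.2] F [-0.  -0.   0.6] open 85.5
closed 3.43 [631.3  30.  100. ] F [-0.1  0.6  2.9] open 20.5
lift 4.09 [630.   30.  198.3] F [ 0.  -0.3 -2.3] open 20.6
top [316.4 209.6]
side [300.6 203. ]
```

View pics/k1.png

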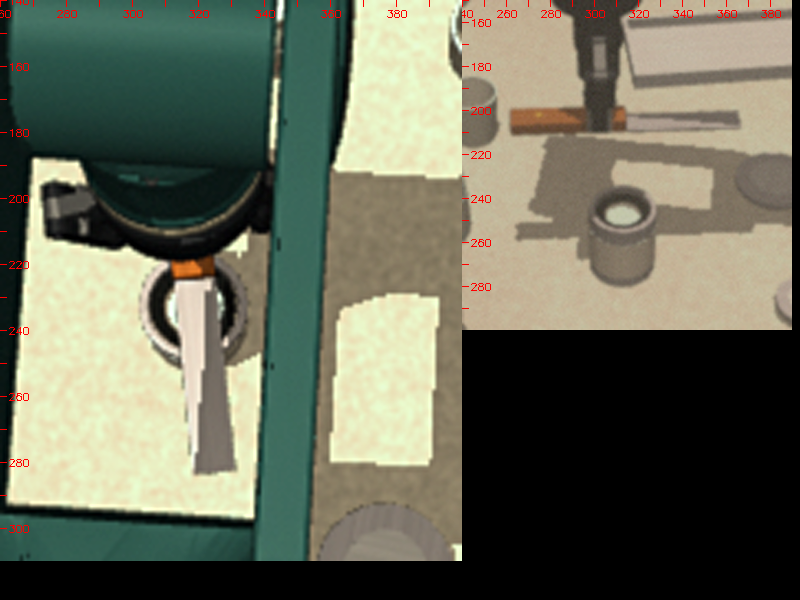

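Knife held level at about (575,205) in the side view, and the tin still stands at (612,262), undisturbed. Next I lay the knife in the tray.

```bash
python3 - <<'E'
from rb import *
yaw=np.pi+.187; c=np.array([498,-328.]); g=c-25*np.array([np.cos(yaw),np.sin(yaw)])
go([*g,130],yaw-np.pi/2); st("above")
ln([*g,60],150); ln([*g,27.5],60); st("down")
gripper_open(); st("open")
ln([*g,150],250); st("up")
# lid: square it
l=np.array([428.6,76.])
go([*l,90],np.pi/2); st("lid above")
r={n:snapshot(n) for n in("top","side")}
pickle.dump(r,open("s2.pkl","wb"))
a=crop(r["top"],440,220,550,370,3.);b=crop(r["side"],290,130,440,310,2.9)
im=np.zeros((600,800,3),np.uint8);im[:a.shape[0],:a.shape[1]]=a;im[:b.shape[0],a.shape[1]:a.shape[1]+b.shape[1]]=b[:,:800-a.shape[1]]
cv2.imwrite("pics/k2.png",im)
E
```

```text
above 5.59 [ 523.3 -322.4  130.3] F [-0.5  0.4 -0.6] open 20.2
down 6.9 [ 522.2 -323.2   27. ] F [-0.7 -0.2  0.2] open 20.6
open 7.55 [ 522.6 -323.4   27.5] F [-0.1 -0.   0. ] open 85.8
up 8.19 [ 522.1 -323.   149. ] F [-0.1 -0.4 -0.2] open 85.7
lid above 9.72 [429.2  75.5  90.1] F [-0.3 -0.2  0.1] open 85.5
```

View pics/k2.png

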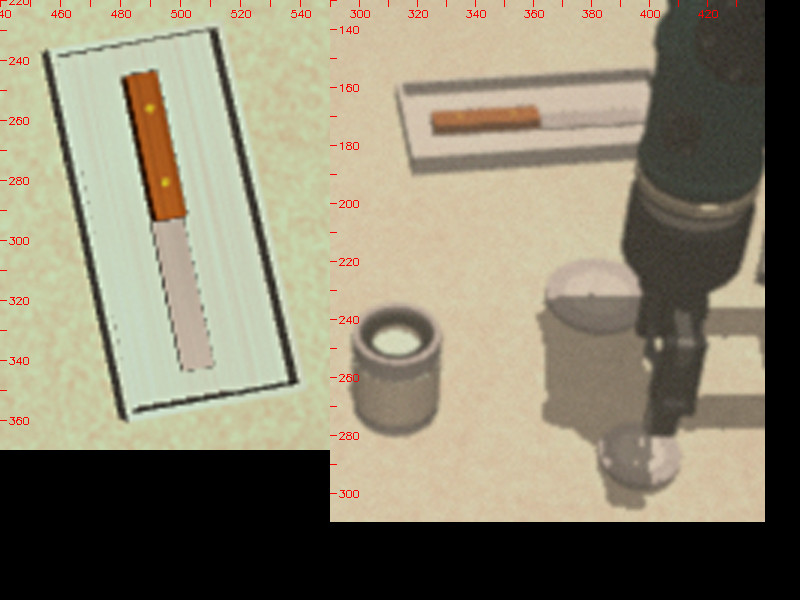

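Top view: the knife lies flat and centred in the tray, with its middle at about (496,293), as is the tray's. In the side view the gripper is over the lid, with the finger tip at (404,280) matching its projection. Next I square the tin with the jaws in two directions to find its exact centre, then the lid.

```bash
python3 - <<'E'
from rb import *
import json
def square(c,z,zup,last_hold=False,grip=25):
    c=np.array(c,float)
    go([*c,zup],np.pi/2); ln([*c,z],150); close(grip); hold(.15)
    c[1]=st("grip y")["tool_pos"][1]; gripper_open(); hold(.1)
    ln([*c,zup],250)
    go([*c,zup],0.); ln([*c,z],150); close(grip); hold(.15)
    c[0]=st("grip x")["tool_pos"][0]
    return c
ln([429,75.5,150],250)
t=square([606,31],38,125); gripper_open(); ln([*t,130],250)
l=square([428.6,76],20,60,grip=40)
print(t,l)
json.dump([t.tolist(),l.tolist()],open("pos.json","w"))
ln([*l,140],200);s=st("lifted");print(s["tcp_rot"])
r={n:snapshot(n) for n in("top","side")}
pickle.dump(r,open("s3.pkl","wb"))
cv2.imwrite("pics/l1.png",crop(r["side"],270,190,440,300,4))
E
```

```text
grip y 12.19 [607.3  31.2  40.2] F [-0.6  0.5  7.2] open 64.5
grip x 15.76 [607.5  31.1  40.1] F [-0.1 -0.8  5.5] open 63.1
grip y 18.92 [430.   76.1  21.8] F [-0.6  0.4  6. ] open 56.9
grip x 22.07 [429.9  76.2  21.8] F [-1.8 -0.4  5.1] open 56.6
[607.54787375  31.16849175] [429.87193037  76.09288013]
lifted 22.82 [429.1  76.  138.8] F [-0.1 -1.  -0.6] open 57.2
[ 7.07110044e-01  7.07102746e-01 -7.71515055e-04 -7.05084004e-04]
```

View pics/l1.png

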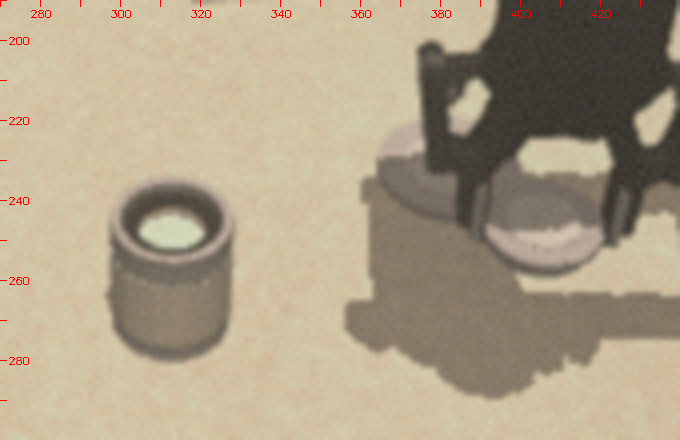

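Lid held level between the pads at about (405,250); the tin is upright and clear. Next I carry it over and lower it into the mouth with force checks.

```bash
python3 - <<'E'
from rb import *
c=[607.2,31.2]
ln([*c,140],250); ln([*c,104],120); hold(.2); s=st("pre"); f0=s["ft_force"]
for z in (101,99,97,95.5,94.5,93.5,92.5):
    ln([*c,z],40); hold(.1); s=st(z)
    if s["ft_force"][2]-f0[2]>5: break
r={n:snapshot(n) for n in("top","side")}
pickle.dump(r,open("s4.pkl","wb"))
cv2.imwrite("pics/l2.png",crop(r["side"],270,190,400,300,5))
E
```

```text
pre 24.46 [607.8  31.2 105.4] F [-0.2  0.6  0.4] open 57.1
101 24.81 [607.2  31.2 101. ] F [-0.  -0.4 -0.6] open 56.8
99 25.16 [607.2  31.2  98.9] F [-0.4  0.5 -0.4] open 56.4
97 25.51 [607.2  31.2  97. ] F [ 0.5  0.4 -0.5] open 56.9
95.5 25.86 [607.2  31.2  95.5] F [-0.   0.3 -0.9] open 57.0
94.5 26.21 [607.4  31.2  94.9] F [ 0.2 -0.5  1.7] open 56.7
93.5 26.56 [607.5  31.2  94.7] F [-2.3  0.4  5.4] open 56.8
92.5 26.91 [607.5  31.2  94.2] F [-3.   0.5  7.6] open 56.8
```

View pics/l2.png

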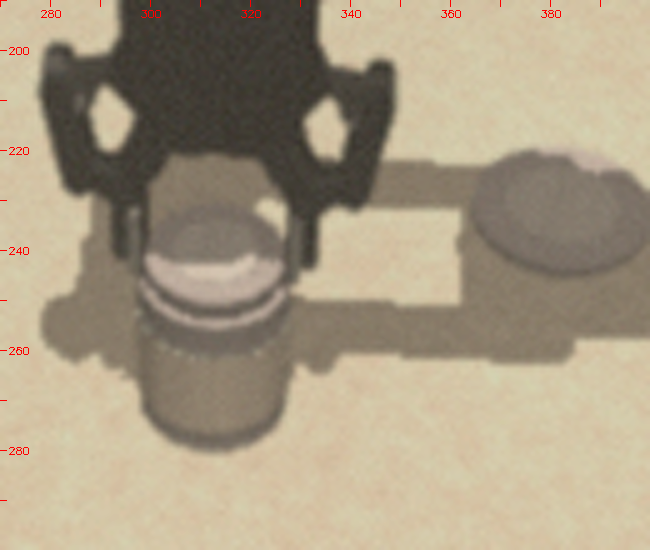

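Lid rests on the seal: the side view shows an even gap at (312,252), and contact came at TCP 94.8 as predicted. Next I release, close the fingers and press.

```bash
python3 - <<'E'
from rb import *
c=[607.5,31.2]
ln([*c,94.5],50); gripper_open(); ln([*c,130],200); close(60); st("shut")
ln([*c,110],150); hold(.1); st("pre")
for z in np.arange(107,90,-1.0):
    ln([*c,z],40); hold(.08); s=st(z)
    if s["ft_force"][2]>25: break
hold(.3); st("hold")
ln([*c,115],100)
r={n:snapshot(n) for n in("top","side")}
pickle.dump(r,open("s5.pkl","wb"))
cv2.imwrite("pics/l3.png",crop(r["side"],270,190,400,300,5))
E
```

```text
shut 28.75 [607.5  31.2 130. ] F [ 0.2 -0.2  0.2] open -0.4
pre 29.13 [607.6  31.2 110.3] F [ 0.8  0.1 -0.3] open -0.4
107.0 29.47 [607.6  31.2 107.3] F [0.  0.2 1.2] open 0.0
106.0 29.8 [607.8  31.2 106.4] F [0.4 0.6 0.7] open -0.2
105.0 30.13 [607.8  31.2 106.2] F [-1.7  0.3  6. ] open 0.0
104.0 30.47 [607.8  31.2 105.7] F [-2.2  0.3  7. ] open -0.1
103.0 30.8 [607.9  31.2 104.9] F [-3.3  1.   7.3] open 0.1
102.0 31.13 [607.9  31.2 104. ] F [-2.2 -0.4  7.9] open -0.2
101.0 31.47 [607.9  31.2 103. ] F [-2.1  0.5  7.9] open 0.1
100.0 31.8 [607.9  31.2 102. ] F [-2.5  0.7  7.5] open -0.1
99.0 32.13 [607.9  31.2 101.1] F [-3.  -0.3  9. ] open 0.1
98.0 32.47 [607.9  31.2 101.1] F [-4.3 -0.3 11. ] open -0.1
97.0 32.8 [608.1  31.2 101.1] F [-5.6  1.2 14.3] open 0.3
96.0 33.13 [608.2  31.2 101.1] F [-7.2  0.4 18.8] open 0.4
95.0 33.47 [608.4  31.2 101.1] F [-8.1  0.2 20.6] open 0.1
94.0 33.8 [608.6  31.2 101.1] F [-8.6  0.  23.7] open 0.2
93.0 34.13 [608.9  31.2 101.2] F [-9.9 -0.3 27.4] open 0.2
hold 34.43 [608.8  31.2 101.2] F [-10.5  -0.4  26.6] open 0.1
```

View pics/l3.png

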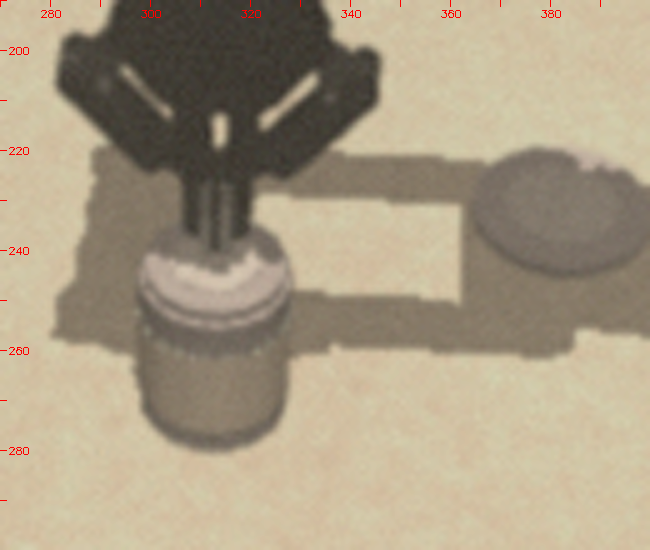

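Lid home: it moved down to a hard stop at TCP 101.1 (lid top about 84 mm) under 27 N, and the side view shows the flange seated evenly on the rim around (313,252). Next I grip the wall and carry it, keeping the tool's orientation fixed.

```bash
python3 - <<'E'
from rb import *
c=[607.5,31.2]; b=[516.5,372.5]
ln([*c,135],200); gripper_open(); ln([*c,45],130); close(60); hold(.2); s=st("grip"); zg=s["tool_pos"][2]
ln([*c,70],60); st("lift"); ln([*c,175],150); hold(.1); st("up")
ln([*b,175],170); hold(.2); st("over bay")
r={n:snapshot(n) for n in("top","side")}
pickle.dump(r,open("s6.pkl","wb"))
im=cv2.hconcat([crop(r["top"],110,200,290,330,2.2),crop(r["side"],290,240,440,370,2.2)[:286]])
im=cv2.vconcat([im,np.zeros((4,im.shape[1],3),np.uint8)])
cv2.imwrite("pics/t1.png",cv2.hconcat([crop(r["top"],90,200,250,330,2.3),crop(r["side"],270,240,440,370,2.3)]))
print(zg)
E
```

```text
grip 37.31 [608.7  31.2  47. ] F [ 0.5 -0.4  5.7] open 62.4
lift 37.88 [607.4  31.2  70. ] F [-0.1 -0.5 -3.3] open 62.9
up 38.83 [606.5  31.2 172.8] F [ 0.2  0.5 -3.7] open 62.2
over bay 41.25 [516.7 372.1 175. ] F [ 0.5  0.1 -2.9] open 62.5
46.99004596214645
```

View pics/t1.png

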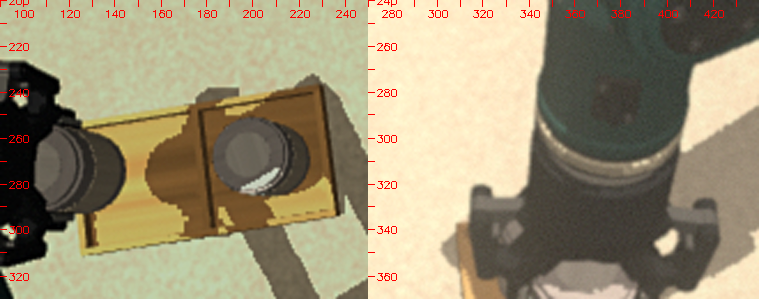

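```bash
python3 - <<'E'
from rb import *
b=[516.5,372.5]
r=pickle.load(open("s6.pkl","rb"));print("pred tin top px",proj(r["top"],[*b,212]),"base",proj(r["top"],[*b,128]),"on floor",proj(r["top"],[*b,6]))
ln([*b,75],150); ln([*b,57],60); hold(.15); s=st("pre"); f0=s["ft_force"][2]
for z in (55,54,53,52.3,51.5):
    ln([*b,z],40); hold(.1); s=st(z)
    if s["ft_force"][2]-f0>3: break
gripper_open(); hold(.1); st("open")
ln([*b,160],200); ln([400,300,260],250); hold(.3); st("away")
r={n:snapshot(n) for n in("top","side")}
pickle.dump(r,open("s7.pkl","wb"))
cv2.imwrite("pics/t2.png",r["top"]);cv2.imwrite("pics/t3.png",crop(r["side"],270,290,440,480,3))
E
```

```text
pred tin top px [103.5545312 272.0218425] base [126.17750971 274.59250946] on floor [152.11694095 277.54002756]
pre 42.77 [516.7 372.6  57.3] F [-0.1 -0.1 -3.1] open 62.7
55 43.12 [516.5 372.5  55. ] F [ 0.7 -0.  -3.8] open 62.2
54 43.47 [516.5 372.5  54. ] F [ 0.3  0.2 -3.5] open 62.4
53 43.82 [516.6 372.6  53.1] F [ 0.  -0.  -2.7] open 62.6
52.3 44.17 [516.6 372.6  53.1] F [-2.2  0.   1.7] open 62.6
open 44.62 [516.6 372.5  52.2] F [ 1.  -0.5 -0.2] open 85.3
away 46.44 [400.2 300.1 258.7] F [-0.   0.3  0.1] open 85.7Traceback (most recent call last):
  File "<stdin>", line 12, in <module>
cv2.error: OpenCV(4.12.0) :-1: error: (-5:Bad argument) in function 'imwrite'
> Overload resolution failed:
>  - img is not a numpy array, neither a scalar
>  - Expected Ptr<cv::UMat> for argument 'img'
```

Touchdown came at TCP 53.1, exactly the tray-floor height. The error was only my image write.

```bash
python3 - <<'E'
from h import *
r=pickle.load(open("s7.pkl","rb"))
b=crop(r["side"],270,290,440,480,2.2);a=r["top"]["img"][60:370,80:560]
h=max(a.shape[0],b.shape[0]);p=lambda m:cv2.copyMakeBorder(m,0,h-m.shape[0],0,0,cv2.BORDER_CONSTANT)
im=cv2.hconcat([p(a),p(b)]);print(im.shape)
cv2.imwrite("pics/t4.png",im[:, :800] if im.shape[1]<=800 else cv2.resize(im,(800,int(h*800/im.shape[1]))))
E
```

```text
(418, 854, 3)
```

View pics/t4.png

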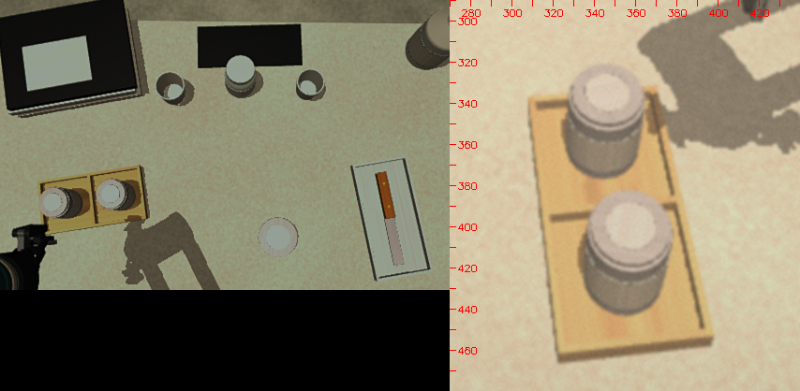

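The picture shows the closed tin upright in the empty bay (side view around (355,415)). Its lid sits like the full tin's, the knife is flat in the tray, and the big lid, cups, jar and full tin have not moved. Handing in.

```bash
python3 -c "
from cell import *
print(sense()['time_s']);close_job()"
```

```text
46.5417
the job is handed in; nothing more can be done
```

The job is done and handed in at 46.5 s of the 72 s allowed, with the gripper open and clear of everything.

- **Knife:** I lifted it off the tin and laid it flat in the middle of the metal tool tray.
- **Lid:** I found the exact centres of the tin and the small lid by closing the jaws on each in two directions. That may have shifted the tin by a millimetre or two; it stayed upright. The lid met the seal at the expected height. I pressed it until it stopped moving, about 84 mm above the table (the height for fully home), and held it there at about 27 N.
- **Tin:** I carried it upright by its wall and set it in the empty bay. It touched down exactly at the tray's floor height.

The last pictures show the tin upright in the bay with its lid seated like the full tin's and the knife flat in its tray. The big lid, cups, jar and full tin look unmoved.

**Disagreements:** the two cameras differed by 6 to 8 mm in y for the lids, so I relied on the jaw measurements for the fit. The bay position came from the camera fit with a small correction, well inside its 20 mm slack. No checks failed, apart from one error saving a picture, which I redid.

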